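# Inspect a flanged guide bush with the bore scope

## Task

The flanged steel guide bush on the rubber mat is due for a bore inspection: stand it in the bored seat of the inspection stand, long barrel up and flange flat on the seat plate, and let go of it. Then draw the bore scope up out of its parking tube, lower its thin rod through the bore of the seated bush without ever touching the bush, until the rod's tip stands about 10 mm below the bush's lower end, and finish holding the scope there in the gripper, upright, still and centred in the bore, while the picture is taken. Leave the other, plain bush alone.

Things in the scene. Friction and masses are not known exactly. Their poses are not given: they have to be found in the camera images.
- bush: flanged guide bush, bare steel, loose, 0.4 kg, upright on the mat: tube 74 mm long, outside 40 mm, bore 26 mm right through, with a round flange 62 mm wide, 30 to 38 mm above its lower end. Grip the barrel above the flange (38 to 74 mm); the foot below (0 to 30 mm, chamfered) goes into the seat, flange resting on the seat plate. Origin: centre of the lower end; z up along the bore
- seat (a point): centre of the bored seat, level with the top face of the stand's seat plate, 75 mm above the bench, right above the stand's origin; z up. The seat is a through hole of 44 mm in a plate 14 mm thick: 2 mm of play all round the 40 mm foot of the bush
- stand: inspection stand, fixed: bare aluminium seat plate 110 x 110 x 14 mm (top 75 mm above the bench) with the bored seat in its middle, on four pillars over a dark steel base plate 124 x 124 mm (its top 14 mm above the bench: 31 mm of free air below a seated bush). Origin: centre of its underside on the bench, z up
- scope: bore scope, loose, 0.22 kg, hanging upright in its parking tube: straight steel rod 10 mm thick, 115 mm long; above it a knurled collar 26 mm wide (115 to 125 mm above the tip), a square grey camera head 32 x 32 mm (125 to 175 mm) and a black cap (to 181 mm). Grip the head by two flat faces. Origin: centre of the rod's lower tip; z up along the rod, x and y square to the head's faces
- scope_stand: parking tube of the scope, fixed: upright aluminium tube, outside 27 mm, bore 16 mm, mouth 130 mm above the bench, on a dark round foot 84 mm wide. The rod hangs in it (tip 15 mm above the bench), collar resting on the mouth; the rod is clear once raised by 115 mm. Origin: centre of the foot's underside, z up
- plain_bush: the other bush on the mat, to be left alone: plain steel tube without flange, 40 mm outside, 64 mm long, loose, about 100 mm from the flanged one on either side of it. Origin: centre of its lower end, z up
- mat: black rubber mat 115 x 190 x 3 mm on which both bushes stand, fixed; it lies left or right of the inspection stand, the parking tube on the other side. Origin: centre of its underside
Not all that is in view belongs to the job. What is shaped like the scope_stand but purple is not meant. What is shaped like the bush but blue or purple is not meant.

How it is judged (in metres and radians):
On the way, in this order (a step that is already met when the one before it is completed fails the run):
1. the flanged bush stands in the seat, flange flat on the seat plate, released (horizontal distance between bush and seat below 0.0035 m and z of bush in the frame of seat between -0.032 and -0.028 m and angle between bush's own z axis and vertical below 0.04 rad and contact force between the fingers and bush below 0.1 N), for 0.3 s.
2. the scope is held by the fingers with its tip above the mouth of its parking tube (z of scope in the frame of scope_stand above 0.13 m and contact force between the fingers and scope above 1 N), for 0.1 s.
At the end, for the whole second after the job is handed in: Bush seated (3.5 mm of centre, lower end 28-32 mm below plate top, 0.04 rad) and not touched by the fingers; scope gripped (over 1 N), tip 3-18 mm below the bush and within 4 mm of the bore axis, rod parallel within 0.05 rad, under 10 mm/s, touching neither bush nor stand (all of step 1 and z of scope in the frame of bush between -0.018 and -0.003 m and horizontal distance between scope and bush below 0.004 m and angle between the z axis of scope and the z axis of bush, either way round below 0.05 rad and linear speed of scope below 0.01 m/s and contact force between the fingers and scope above 1 N and contact force between scope and bush below 0.1 N and contact force between scope and stand below 0.1 N); the arm keeps its last pose, push and grip.
It fails at once if the scope touches the bush (more than 0.2 N) (contact force between scope and bush above 0.2 N).
It fails at once if the plain bush is shifted by more than 15 mm (distance of plain_bush from where it was at the start of the episode above 0.015 m).
It also fails if it takes over 72 s, if anything falls off the work surface, if the arm or the gripper's body presses on something with over 40 N, if the wrist force passes 120 N, or if a joint passes its speed limit or range.

## Robot

A 6-joint arm with a two-finger parallel gripper is mounted at the origin on a cart in front of the work surface, level with it; the furniture and walls round the work are solid. World frame = base frame: x ahead of the robot, y to its left, z up, the work surface at z = 0. Lengths are in mm, angles in rad, forces in N, time in s.
With the tool pointing down it reaches from about 350 to 725 mm from the base axis. Payload 6 kg.
Tool frame: the origin (TCP) lies between the finger pads; the fingertips stand 17 mm ahead of it and the grasp point (between the pads) lies 2 mm behind it (r.finger_overhang is the distance from the TCP to the fingertips, in mm); z points along the fingers, y is the direction in which the jaws open and shut (so a half turn about z gives the same grasp; the last joint's range is limited). The gripper opens to 85 mm and grips with 20 to 120 N. Pads are 22 mm wide; open, the fingers measure 114 mm over their backs; the gripper's body (76 mm by 85 mm) begins 54 mm behind the grasp point. The pads swing forward as they close: fully open they stand 13 mm farther back than shut.
Start: joints at [-0.86, 0.04, 0.085, 0, -1.615, -0.334], TCP at [220.776, -557.883, 248.261] pointing down, gripper open.
Joint ranges: [-2.56, 2.56], [-1.29, 2.01], [-1.08, 1.49], [-3.29, 1.98], [-2.81, -0.18], [-2.99, 2.99]. Speed limits (rad/s): [2.57, 2.57, 3.01, 3.14, 3.14, 3.14].

## Interface

Orientations are given as [roll, pitch, yaw] about the fixed x, y, z axes, in that order (R = Rz(yaw) Ry(pitch) Rx(roll)).
In Python, from workcell import telemetry, viewer, finish_job, r gives the robot as it stands.
- The arm moves only by the tool apply_moves, never from a script. Its arguments are lists of equal length, an entry for each row: "linear": the shift along the tool's x, y, z in units of 0.15 m (1.0 is 0.15 m), a list of three; "twist": the turn, a rotation vector about the tool's x, y, z in units of pi rad (1.0 is pi rad), a list of three; "hand": the opening, from -1 (shut) to 1 (fully open). A call has 1 to 10 rows; each row shifts and turns the pose as measured when the row begins, along the tool's axes as they then stand; what a row does not reach is not made up. A row lasts 1/8 s, in which the tool goes at most 62.5 mm and 10.7 degrees, less where a joint would pass 70% of its speed; a pose out of reach is approached as far as the arm can. A call with a number of a shift or a turn outside -1 to 1 is refused whole. A call with a gripper value outside its range is refused whole. The fingers move at their own pace and stop on an object; "newtons" is the grip in N (left out, the last holds). Time passes only in rows, so rows that do not move let the fingers close. It gives the time, the measured TCP pose, the force and the opening at its end, in the units of the state.
- telemetry.state(): the state, without advancing time (a new reading comes with each control period).
- viewer.capture(name): name is "scene" or "top" or "wrist"; returns a dict with "frame" (420x560x3 uint8, red, green, blue), "depth" (420x560 float32, mm along the optical axis (not along the pixel's ray), 0 where there is no reading), "mtx" (3x3 intrinsics, pixels), "extrinsics" (4x4, takes a point from camera to world coordinates). Camera axes: x right, y down, z forward; pixel columns grow to the right and rows downward; lengths in mm; the calibration is good to about 2 mm. The wrist camera is an equidistant fisheye: a pixel r from the principal point sees the ray r / f radians off the axis. A picture is of the moment at which its call begins.
- finish_job(): hands the job in, once; it reports no verdict.
The state is a dict: "clock": time; "joint_pos": joint angles; "joint_vel": joint speeds; "joint_efforts": joint torques, N m; "tcp_pos": TCP position; "tcp_rot": TCP orientation; "force": force on the tool from outside, world axes, zero at the start; "wrist_torque": the same for the moment, N m; "finger_gap": finger opening in mm.
Only numpy, scipy, OpenCV 4.12 (cv2) and the standard library are available. Lean on these libraries where they do the work, as an engineer would, in place of code of your own. Each camera call takes 0.05 s, during which the arm holds its last target.

## Working session

There is one attempt and no reset: what is moved stays moved. The work goes in short steps, Python scripts to look and compute and a tool call to move; the robot and the scene stay as the last step left them, time stands still between calls to the robot, and variables do not carry over. Pictures are saved under pics/ and viewed, and the job is handed in when it is done.

Besides the shell and the picture viewer there is one more tool, called after "Call:" as name(argument=value, ...) on one line, values as JSON. apply_moves: Moves the arm, as the interface text tells. Its arguments: {"type":"object","properties":{"linear":{"type":"array"},"twist":{"type":"array"},"hand":{"type":"array"},"newtons":{"type":"number"}},"required":["linear","twist","hand"]}

```bash
ls; mkdir -p pics; cat > h.py <<'E'
import numpy as np, cv2
from workcell import telemetry, viewer, r
def cap(n,name):
    d=viewer.capture(n); cv2.imwrite(f'pics/{name}.png',d['frame'][:,:,::-1]); np.savez(f'pics/{name}.npz',**d); return d
def pts(d,u,v,dep):
    K=d['mtx'];E=d['extrinsics']
    p=np.array([(u-K[0,2])/K[0,0]*dep,(v-K[1,2])/K[1,1]*dep,dep,np.ones_like(dep)])
    return (E@p)[:3]
def plane(d,u,v,z):
    K=d['mtx'];E=d['extrinsics']
    ray=E[:3,:3]@np.array([(u-K[0,2])/K[0,0],(v-K[1,2])/K[1,1],1.]);o=E[:3,3]
    return o+ray*(z-o[2])/ray[2]
E
python3 - <<'E'
from h import *
for n in ['scene','top','wrist']:
    d=cap(n,n+'0'); print(n,d['mtx'].round(1).tolist(),d['extrinsics'].round(3).tolist())
print(telemetry.state())
E
```

```text
pics
scene [[434.2, 0.0, 280.2], [0.0, 434.2, 205.2], [0.0, 0.0, 1.0]] [[-0.87, -0.351, 0.346, 82.304], [-0.493, 0.607, -0.623, 793.161], [0.009, -0.713, -0.701, 937.456], [0.0, 0.0, 0.0, 1.0]]
top [[420.3, 0.0, 280.1], [0.0, 420.3, 208.8], [0.0, 0.0, 1.0]] [[-0.023, -0.99, 0.142, 366.645], [-0.999, 0.028, 0.035, -3.149], [-0.038, -0.141, -0.989, 1109.734], [0.0, 0.0, 0.0, 1.0]]
wrist [[325.2, 0.0, 290.1], [0.0, 325.2, 210.9], [0.0, 0.0, 1.0]] [[-0.369, 0.887, 0.278, 149.152], [0.93, 0.351, 0.112, -585.845], [0.002, 0.3, -0.954, 373.142], [0.0, 0.0, 0.0, 1.0]]
{'clock': 0.15, 'joint_pos': array([-8.60347976e-01,  4.06839230e-02,  8.40496460e-02, -3.13193243e-04,
       -1.61550495e+00, -3.33685077e-01]), 'joint_vel': array([ 0.00113883, -0.00055758,  0.00307193,  0.00262639,  0.00248709,
        0.00064771]), 'joint_efforts': array([-2.06785546e-03, -3.68614662e+01,  3.47691464e+01,  6.93640888e+00,
       -4.45052821e-03, -1.93772115e-05]), 'tcp_pos': array([ 220.70858034, -557.68769369,  247.51228667]), 'tcp_rot': array([ 3.14022134e+00, -1.44196991e-04, -2.76481549e+00]), 'force': array([-0.15422602,  0.53033642, -0.31171074]), 'wrist_torque': array([ 0.01553991, -0.01595531,  0.03148013]), 'finger_gap': 85.14904148065038}
```

View pics/top0.png

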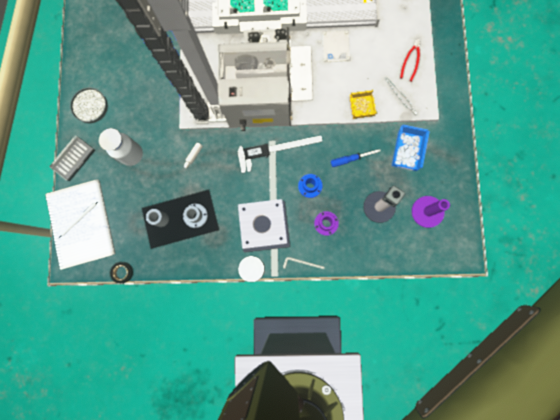

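View pics/scene0.png

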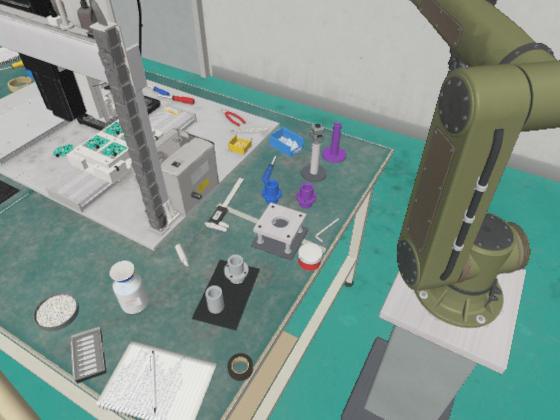

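Candidates are the steel flanged bush, top (196,215); the plain bush (157,217); the blue flanged bush (310,185); and the purple one (327,222). For the parking tube, the aluminium one with the scope is at (385,203) and the purple one at (430,210). I choose steel (196,215) and aluminium (385,203), and check them in a crop.

```bash
python3 - <<'E'
from h import *
d=dict(np.load('pics/top0.npz')); f=d['frame'][:,:,::-1]
a=cv2.resize(f[175:260,130:300],None,fx=4.6,fy=4.6,interpolation=cv2.INTER_CUBIC)
s=dict(np.load('pics/scene0.npz'))['frame'][:,:,::-1]
cv2.imwrite('pics/c1.png',a)
b=cv2.resize(s[110:330,180:360],None,fx=2.7,fy=2.7,interpolation=cv2.INTER_CUBIC)
cv2.imwrite('pics/c2.png',b)
for n in ['top','scene']:
  d=dict(np.load(f'pics/{n}0.npz'));v,u=np.mgrid[0:420,0:560]
  P=pts(d,u.ravel(),v.ravel(),d['depth'].ravel().astype(float)).T.reshape(420,560,3); np.save(f'pics/P{n}.npy',P)
  ok=d['depth']>0
  for nm,(u0,u1,v0,v1) in ({'bush':(180,215,198,232),'plain':(144,170,205,232),'stand':(238,290,198,250),'scope':(360,406,180,225)} if n=='top' else {}).items():
    Q=P[v0:v1,u0:u1].reshape(-1,3)
    for lo,hi in [(8,20),(25,35),(36,46),(60,70),(71,81),(125,135),(160,200)]:
      m=(Q[:,2]>lo)&(Q[:,2]<hi)
      if m.sum()>4:
        q=Q[m];print(nm,lo,hi,m.sum(),q.mean(0).round(1),((q.max(0)+q.min(0))/2).round(1),(q.max(0)-q.min(0)).round(1))
E
```

```text
bush 8 20 17 [516.9 251.7  10.6] [516.3 257.2  13.7] [83.6 91.3 11.2]
bush 25 35 14 [511.8 257.7  30.7] [506.5 247.9  30.2] [39.2 40.4  9.1]
bush 36 46 215 [507.5 248.   41.4] [511.4 253.6  41. ] [60.  60.9  9.9]
bush 60 70 25 [507.9 249.2  65.5] [506.9 250.8  65.2] [31.3 33.8  9.2]
bush 71 81 126 [510.  253.8  76.7] [509.8 254.2  76.2] [37.4 40.2  9.6]
plain 8 20 36 [506.  352.5  12.2] [509.6 359.8  13.5] [70.2 54.6 11. ]
plain 25 35 35 [504.8 348.8  30.3] [503.6 350.   29.9] [32.  34.5  9.4]
plain 36 46 28 [504.4 347.9  41.8] [504.7 350.1  41.3] [31.6 33.   9.5]
plain 60 70 111 [506.4 352.2  66.7] [506.3 352.3  65.3] [38.5 37.7  9.2]
plain 71 81 5 [499.  356.5  71.5] [502.8 355.5  71.7] [23.5 23.4  1.3]
stand 8 20 521 [469.   62.2  14.1] [486.   74.3  13.9] [133.3 121.3  11.3]
stand 60 70 30 [469.6  73.   66.4] [469.1  69.4  65.8] [92.5 94.5  8.5]
stand 71 81 1686 [480.4  78.1  75.5] [481.2  78.   76. ] [117.5 115.9   9.9]
scope 8 20 472 [ 520.8 -219.8   10.6] [ 521.4 -231.9   13.9] [ 86.9 106.5  11.8]
scope 25 35 9 [ 519.2 -218.2   28.3] [ 522.1 -220.8   30. ] [20.8 14.8  8. ]
scope 36 46 12 [ 519.  -218.6   40.2] [ 522.7 -221.8   40.5] [21.9 16.9  7.8]
scope 60 70 8 [ 519.8 -216.8   65. ] [ 520.5 -219.4   65.8] [18.  12.3  4. ]
scope 71 81 9 [ 518.7 -219.2   77.2] [ 520.9 -222.1   77.2] [18.2 16.9  4.3]
scope 160 200 262 [ 522.4 -223.3  187.1] [ 524.8 -226.8  179.4] [44.6 45.4 38.8]
```

View pics/c1.png

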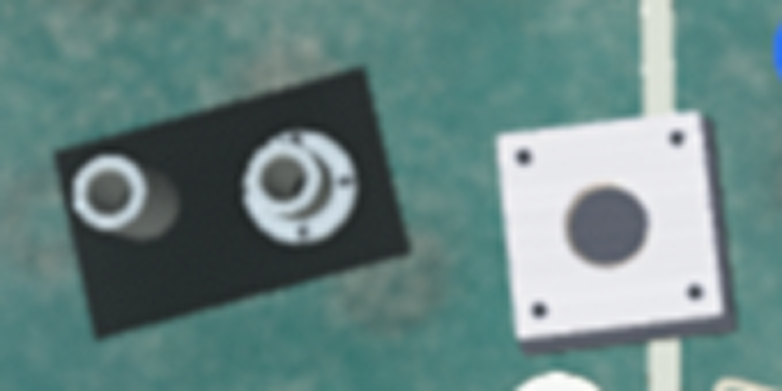

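View pics/c2.png

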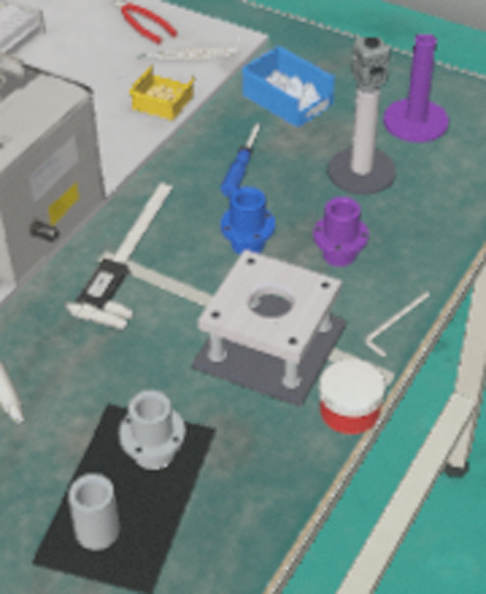

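```bash
cat >> h.py <<'E'
from scipy.spatial.transform import Rotation as Ro
def plan(goal,rpy,n,st=None):
    s=st or telemetry.state(); p=np.array(s['tcp_pos']);R=Ro.from_euler('xyz',s['tcp_rot'])
    G=Ro.from_euler('xyz',rpy); rv=(R.inv()*G).as_rotvec()
    print('clock',round(s['clock'],2),'pos',p.round(1),'rot',np.round(s['tcp_rot'],3),'gap',round(s['finger_gap'],1),'F',s['force'].round(1))
    d=(np.array(goal)-p)/n; L=[]
    for i in range(n):
        Ri=R*Ro.from_rotvec(rv*i/n); L.append((Ri.inv().apply(d)/150).round(3).tolist())
    print('linear',L); print('twist',(rv/n/np.pi).round(4).tolist(),'deg/row',np.degrees(np.linalg.norm(rv)/n).round(2))
E
python3 - <<'E'
from h import *
plan([509,252,250],[np.pi,0,-np.pi/2],16)
E
```

```text
clock 0.15 pos [ 220.7 -557.7  247.5] rot [ 3.14  -0.    -2.765] gap 85.1 F [-0.2  0.5 -0.3]
linear [[-0.236, 0.27, -0.001], [-0.255, 0.251, -0.001], [-0.273, 0.231, -0.001], [-0.29, 0.21, -0.001], [-0.305, 0.188, -0.001], [-0.318, 0.165, -0.001], [-0.329, 0.141, -0.001], [-0.339, 0.116, -0.001], [-0.347, 0.09, -0.001], [-0.352, 0.064, -0.001], [-0.356, 0.038, -0.001], [-0.358, 0.011, -0.001], [-0.358, -0.016, -0.001], [-0.356, -0.042, -0.001], [-0.351, -0.069, -0.001], [-0.345, -0.095, -0.001]]
twist [0.0, 0.0, -0.0238] deg/row 4.28
```

Call:
apply_moves(linear=[[-0.236,0.27,-0.03],[-0.255,0.251,-0.03],[-0.273,0.231,-0.03],[-0.29,0.21,0],[-0.305,0.188,0],[-0.318,0.165,0],[-0.329,0.141,0],[-0.339,0.116,0],[-0.347,0.09,0],[-0.352,0.064,0]], twist=[[0,0,-0.024],[0,0,-0.024],[0,0,-0.024],[0,0,-0.024],[0,0,-0.024],[0,0,-0.024],[0,0,-0.024],[0,0,-0.024],[0,0,-0.024],[0,0,-0.024]], hand=[1,1,1,1,1,1,1,1,1,1], newtons=60)

```text
clock: 1.4
tcp_pos: [396.8, -36.1, 259.1]
tcp_rot: [3.136, 0.007, -1.993]
force: [1.9, -0.1, -0.3]
finger_gap: 85.5
```

```bash
python3 - <<'E'
from h import *
plan([509,190,230],[np.pi,0,-np.pi/2],8)
E
```

```text
clock 1.4 pos [396.8 -36.1 259.1] rot [ 3.136  0.007 -1.993] gap 85.5 F [ 1.9 -0.1 -0.3]
linear [[-0.21, -0.008, 0.026], [-0.209, -0.019, 0.025], [-0.208, -0.03, 0.025], [-0.206, -0.041, 0.025], [-0.204, -0.052, 0.025], [-0.201, -0.063, 0.025], [-0.197, -0.073, 0.025], [-0.193, -0.083, 0.024]]
twist [0.0001, 0.0003, -0.0168] deg/row 3.02
```

Call:
apply_moves(linear=[[-0.25,-0.008,0.03],[-0.25,-0.02,0.03],[-0.25,-0.03,0.03],[-0.25,-0.04,0.03],[-0.25,-0.05,0.03],[-0.24,-0.063,0.025],[-0.24,-0.083,0.025],[-0.23,-0.09,0.024],[0,0,0],[0,0,0]], twist=[[0,0,-0.017],[0,0,-0.017],[0,0,-0.017],[0,0,-0.017],[0,0,-0.017],[0,0,-0.017],[0,0,-0.017],[0,0,-0.017],[0,0,0],[0,0,0]], hand=[1,1,1,1,1,1,1,1,1,1])

```text
clock: 2.65
tcp_pos: [521.1, 252.7, 223.6]
tcp_rot: [3.136, 0.007, -1.544]
force: [-0.0, 0.6, 0.4]
finger_gap: 85.4
```

```bash
python3 - <<'E'
from h import *
d=cap('wrist','w1');plan([509,252,200],[np.pi,0,-np.pi/2],2)
print(d['extrinsics'].round(3).tolist())
E
```

```text
clock 2.7 pos [521.  252.6 223.4] rot [ 3.136  0.007 -1.544] gap 85.3 F [-0.3  0.7 -0. ]
linear [[0.001, 0.039, 0.078], [0.002, 0.04, 0.078]]
twist [0.0009, 0.0011, 0.0043] deg/row 0.81
[[-1.0, -0.025, -0.014, 523.631], [-0.028, 0.951, 0.307, 175.243], [0.006, 0.307, -0.952, 348.766], [0.0, 0.0, 0.0, 1.0]]
```

View pics/w1.png

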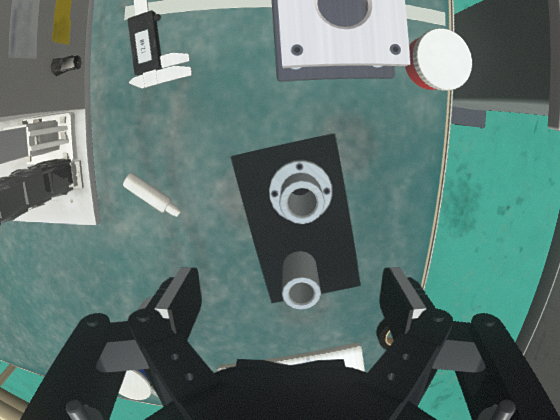

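```bash
cat >> h.py <<'E'
def wray(d,u,v):
    K=d['mtx'];x=np.asarray(u,float)-K[0,2];y=np.asarray(v,float)-K[1,2];r_=np.hypot(x,y);th=r_/K[0,0]
    s=np.sin(th)/np.maximum(r_,1e-9); return np.stack([x*s,y*s,np.cos(th)],-1)
def wplane(d,u,v,z):
    E=d['extrinsics'];q=wray(d,u,v)@E[:3,:3].T;o=E[:3,3];return o+q*((z-o[2])/q[...,2])[...,None]
def wcloud(d):
    v,u=np.mgrid[0:420,0:560];q=wray(d,u,v);q=q/q[...,2:]*d['depth'][...,None];E=d['extrinsics'];return q@E[:3,:3].T+E[:3,3]
def circ(P):
    A=np.c_[2*P[:,:2],np.ones(len(P))];s=np.linalg.lstsq(A,(P[:,:2]**2).sum(1),rcond=None)[0];return s[:2],np.sqrt(s[2]+s[0]**2+s[1]**2)
def fitplane(d,mask,z,wrist=True):
    c=max(cv2.findContours(mask.astype(np.uint8),cv2.RETR_EXTERNAL,cv2.CHAIN_APPROX_NONE)[0],key=cv2.contourArea)[:,0]
    f=wplane(d,c[:,0],c[:,1],z) if wrist else np.array([plane(d,a,b,z) for a,b in c])
    return f
E
python3 - <<'E'
from h import *
d=dict(np.load('pics/w1.npz'));P=wcloud(d);P[d['depth']<=0]=-999
Q=P.reshape(-1,3)
for nm,c,zs in [('bush',(509,252),[(36,46),(72,82)]),('plain',(505,352),[(62,72)]),('stand',(481,78),[(70,80)])]:
  for lo,hi in zs:
    m=(np.hypot(Q[:,0]-c[0],Q[:,1]-c[1])<(80 if nm=='stand' else 40))&(Q[:,2]>lo)&(Q[:,2]<hi);q=Q[m]
    print(nm,lo,m.sum(),q.mean(0).round(1),((q.max(0)+q.min(0))/2).round(1),np.ptp(q,0).round(1))
# image: flange outline
g=cv2.cvtColor(d['frame'],cv2.COLOR_RGB2GRAY)
m=np.zeros_like(g);m[150:235,255:345]=(g[150:235,255:345]>90);
hsv=cv2.cvtColor(d['frame'],cv2.COLOR_RGB2HSV);m&=(hsv[...,1]<60).astype(np.uint8)
f=fitplane(d,m,41);k=f[:,1]<250
print('flange img',circ(f[k]))
# ring top via high-brightness rim
bore=np.zeros_like(g);bore[178:222,282:325]=(g[178:222,282:325]<150)
cv2.imwrite('pics/c3.png',cv2.resize(np.hstack([d['frame'][150:235,255:345,::-1],cv2.cvtColor(m*255,cv2.COLOR_GRAY2BGR)[150:235,255:345]]),None,fx=4,fy=4))
E
```

```text
bush 36 1319 [511.7 245.1  41. ] [509.9 253.   41. ] [61.  57.7  9.9]
bush 72 979 [510.3 254.3  76.6] [510.1 254.9  75.7] [38.9 39.7  7.2]
plain 62 693 [506.  352.   66.5] [505.9 353.2  65.6] [38.9 40.3  7.2]
stand 70 7168 [479.2 108.   75.1] [478.2 103.6  74.2] [114.7  69.4   8.3]
flange img (array([509.63558309, 254.24192852]), np.float64(30.460062703901475))
```

View pics/c3.png

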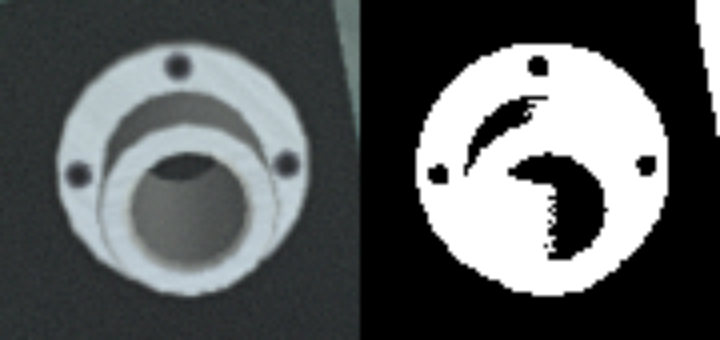

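The crop shows the steel flanged bush with its flange holes, rim top near (303,199) in the wrist picture and the plain bush at (301,291). Both measurements give a centre of about (510, 254). I'm descending.

```bash
python3 - <<'E'
from h import *
plan([510,254.3,62],[np.pi,0,-np.pi/2],6)
E
```

```text
clock 2.7 pos [521.  252.6 223.4] rot [ 3.136  0.007 -1.544] gap 85.3 F [-0.3  0.7 -0. ]
linear [[-0.001, 0.011, 0.179], [-0.001, 0.011, 0.179], [-0.001, 0.011, 0.179], [-0.001, 0.012, 0.179], [-0.002, 0.012, 0.179], [-0.002, 0.012, 0.179]]
twist [0.0003, 0.0004, 0.0014] deg/row 0.27
```

Call:
apply_moves(linear=[[-0.001,0.036,0.08],[-0.001,0.036,0.16],[-0.002,0,0.16],[-0.003,0,0.16],[0,0,0.15],[0,0,0.1],[0,0,0],[0,0,0]], twist=[[0.001,0.001,0.004],[0.001,0.001,0.004],[0,0,0],[0,0,0],[0,0,0],[0,0,0],[0,0,0],[0,0,0]], hand=[1,1,1,1,1,1,1,1])

```text
clock: 3.7
tcp_pos: [510.7, 249.3, 104.5]
tcp_rot: [-3.133, 0.007, -1.577]
force: [0.6, -0.3, -0.3]
finger_gap: 85.4
```

```bash
python3 - <<'E'
from h import *
plan([510,254.3,62],[np.pi,0,-np.pi/2],2)
E
```

```text
clock 3.7 pos [510.7 249.3 104.5] rot [-3.133  0.007 -1.577] gap 85.4 F [ 0.6 -0.3 -0.3]
linear [[-0.016, 0.004, 0.142], [-0.016, 0.003, 0.142]]
twist [-0.0014, 0.0011, -0.0009] deg/row 0.37
```

Call:
apply_moves(linear=[[-0.016,0.004,0.1],[-0.016,0.002,0.1],[0,0,0.08],[0,0,0],[0,0,0]], twist=[[-0.0014,0.001,0],[-0.0014,0.001,0],[0,0,0],[0,0,0],[0,0,0]], hand=[1,1,1,1,1])

```text
clock: 4.32
tcp_pos: [510.3, 255.0, 60.3]
tcp_rot: [-3.141, 0.001, -1.576]
force: [-0.6, -0.2, 0.5]
finger_gap: 85.1
```

```bash
python3 - <<'E'
from h import *
plan([510,254.3,62],[np.pi,0,-np.pi/2],1)
cap('wrist','w2')
E
```

```text
clock 4.33 pos [510.3 255.   60.3] rot [-3.141e+00  1.000e-03 -1.576e+00] gap 85.1 F [-0.6 -0.2  0.5]
linear [[0.004, 0.002, -0.011]]
twist [-0.0001, 0.0002, -0.0018] deg/row 0.33
```

View pics/w2.png

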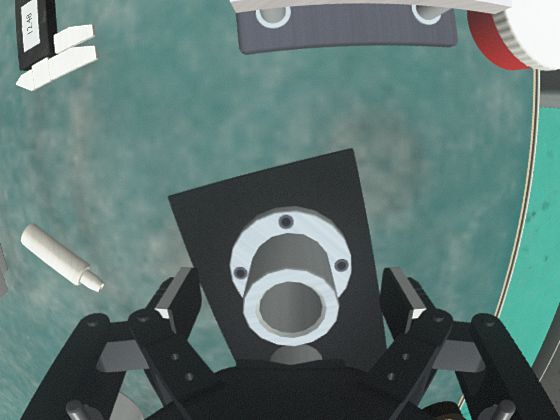

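The bush rim is centred between the pads, around (290,307). Closing with the TCP at z 62.

Call:
apply_moves(linear=[[0.004,0.002,-0.011],[0,0,0],[0,0,0],[0,0,0],[0,0,0],[0,0,0]], twist=[[0,0,0],[0,0,0],[0,0,0],[0,0,0],[0,0,0],[0,0,0]], hand=[-1,-1,-1,-1,-1,-1], newtons=60)

```text
clock: 5.12
tcp_pos: [510.5, 254.6, 63.5]
tcp_rot: [-3.14, 0.002, -1.577]
force: [-0.0, -0.5, -0.5]
finger_gap: 38.3
```

Call:
apply_moves(linear=[[0,0,0],[0,0,0],[0,0,-0.03]], twist=[[0,0,0],[0,0,0],[0,0,0]], hand=[-1,-1,-1])

```text
clock: 5.5
tcp_pos: [509.6, 254.2, 66.7]
tcp_rot: [3.141, 0.001, -1.577]
force: [-0.4, 0.1, -4.9]
finger_gap: 38.2
```

```bash
python3 - <<'E'
from h import *
print(r.finger_overhang)
plan([510,254.3,180],[np.pi,0,-np.pi/2],4)
cap('wrist','w3')
E
```

```text
17.0
clock 5.5 pos [509.6 254.2  66.7] rot [ 3.141e+00  1.000e-03 -1.577e+00] gap 38.2 F [-0.4  0.1 -4.9]
linear [[-0.0, -0.001, -0.189], [-0.0, -0.001, -0.189], [-0.0, -0.001, -0.189], [-0.0, -0.001, -0.189]]
twist [0.0, 0.0001, -0.0005] deg/row 0.09
```

View pics/w3.png

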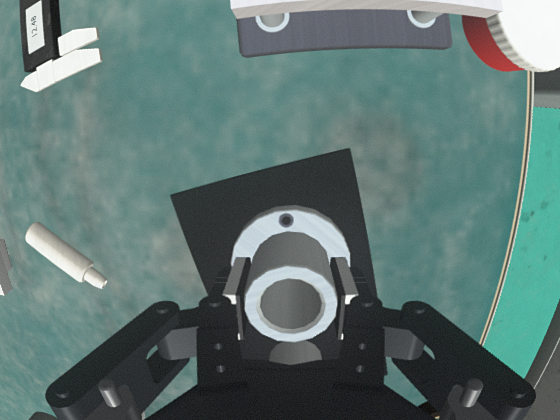

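Call:
apply_moves(linear=[[0,0,-0.2],[0,0,-0.3],[0,0,-0.3],[0.1,0.04,-0.2],[0.25,0.05,0],[0.25,0.05,0],[0.2,0.05,0],[0.1,0,0],[0,0,0],[0,0,0]], twist=[[0,0,0],[0,0,0],[0,0,0],[0,0,0],[0,0,0],[0,0,0],[0,0,0],[0,0,0],[0,0,0],[0,0,0]], hand=[-1,-1,-1,-1,-1,-1,-1,-1,-1,-1])

```text
clock: 6.8
tcp_pos: [476.9, 115.7, 217.1]
tcp_rot: [3.131, -0.002, -1.576]
force: [-0.1, 0.2, -4.7]
finger_gap: 38.1
```

```bash
python3 - <<'E'
from h import *
plan([481,78,210],[np.pi,0,-np.pi/2],2)
cap('wrist','w4')
E
```

```text
clock 6.8 pos [476.9 115.7 217.1] rot [ 3.131e+00 -2.000e-03 -1.576e+00] gap 38.1 F [-0.1  0.2 -4.7]
linear [[0.126, -0.015, 0.024], [0.126, -0.014, 0.024]]
twist [0.0016, -0.0003, -0.0008] deg/row 0.34
```

View pics/w4.png

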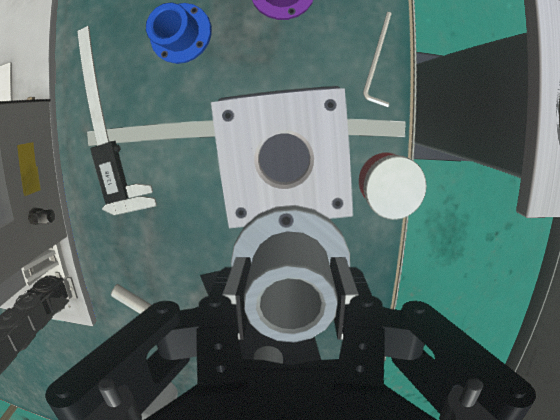

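```bash
python3 - <<'E'
from h import *
d=dict(np.load('pics/w4.npz'));g=cv2.cvtColor(d['frame'],cv2.COLOR_RGB2GRAY)
for th in (120,150,175):
    m=np.zeros_like(g);m[125:195,250:325]=g[125:195,250:325]<th
    f=fitplane(d,m,75);print(th,circ(f), (f[:,:2].max(0)+f[:,:2].min(0))/2,np.ptp(f,0).round(1))
# plate corners
hsv=cv2.cvtColor(d['frame'],cv2.COLOR_RGB2HSV)
# rim of held bush, bore outline
for z in (230.6,):
  for th in (150,170):
    m=np.zeros_like(g);m[270:345,252:332]=g[270:345,252:332]<th
    m=cv2.morphologyEx(m,cv2.MORPH_OPEN,np.ones((3,3)))
    n,l,s,c=cv2.connectedComponentsWithStats(m);i=l[305,290]
    f=fitplane(d,l==i,z);print('bore',th,s[i],circ(f),(f[:,:2].max(0)+f[:,:2].min(0))/2,np.ptp(f,0).round(1))
c=[(g[60:235,200:365])]
P=wcloud(d);Q=P[d['depth']>0]
m=(abs(Q[:,0]-481)<70)&(abs(Q[:,1]-78)<70)&(abs(Q[:,2]-75)<4);print(m.sum(),Q[m,2].mean())
m=(np.hypot(Q[:,0]-477,Q[:,1]-116)<40)&(Q[:,2]>222);q=Q[m];print('rim depth',q.mean(0),(q.max(0)+q.min(0))/2,np.ptp(q,0))
cv2.imwrite('pics/c4.png',cv2.resize(d['frame'][115:350,200:370,::-1],None,fx=2.5,fy=2.5,interpolation=cv2.INTER_CUBIC))
E
```

```text
120 (array([479.62838   ,  78.60185906]), np.float64(21.413792379759606)) [479.95487067  78.33653056] [43.3 42.2  0. ]
150 (array([479.34469369,  79.80349008]), np.float64(22.818547708082267)) [478.71589553  79.66885814] [45.8 46.5  0. ]
175 (array([479.32549537,  79.86541495]), np.float64(23.574230002186006)) [479.99512293  79.67102598] [48.4 46.5  0. ]
bore 150 [ 259  278   67   56 2932] (array([476.27780426, 116.2847128 ]), np.float64(13.797206094410441)) [475.96263201 116.10560985] [27.3 27.9  0. ]
bore 170 [ 252  270   80   75 5535] (array([476.7900919 , 117.97998791]), np.float64(19.941767534611888)) [476.17101059 117.83757241] [35.3 38.6  0. ]
13588 75.11191169060585
rim depth [477.04861989 104.98802907 267.7758283 ] [477.00245315 114.74231676 262.86542775] [79.90833112 40.3751521  81.73007738]
```

View pics/c4.png

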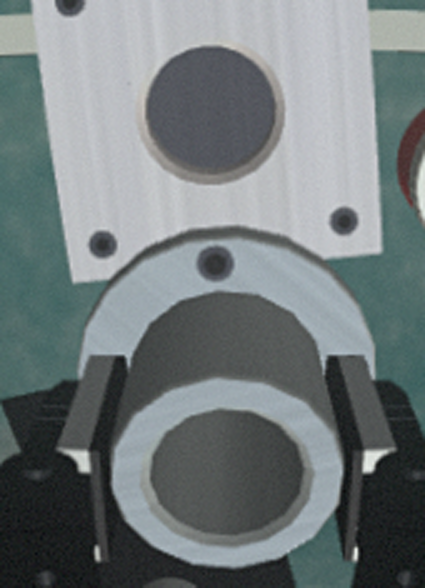

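```bash
python3 - <<'E'
from h import *
d=dict(np.load('pics/top0.npz'));
big=cv2.resize(cv2.cvtColor(d['frame'],cv2.COLOR_RGB2GRAY),None,fx=4,fy=4,interpolation=cv2.INTER_CUBIC)
for th in (130,160,180):
    m=np.zeros_like(big);m[840:960,990:1110]=big[840:960,990:1110]<th
    c=max(cv2.findContours(m,0,1)[0],key=cv2.contourArea)[:,0]; c=(c+.5)/4-.5
    f=np.array([plane(d,a,b,75) for a,b in c]);print(th,circ(f))
    # plate outline
m=(big>190).astype(np.uint8);x=np.zeros_like(m);x[780:1010,930:1170]=m[780:1010,930:1170]
c=max(cv2.findContours(x,0,1)[0],key=cv2.contourArea);b=cv2.boxPoints(cv2.minAreaRect(c));b=(b+.5)/4-.5
f=np.array([plane(d,a,b_,75) for a,b_ in b]);print(f.mean(0),np.linalg.norm(f-np.roll(f,1,0),axis=1), np.degrees(np.arctan2(*(f[1]-f[0])[1::-1])))
# same for bush flange in top
x=np.zeros_like(m);x[780:940,715:870]=(big>140)[780:940,715:870]
c=max(cv2.findContours(x,0,1)[0],key=cv2.contourArea)[:,0];c=(c+.5)/4-.5
f=np.array([plane(d,a,b_,41) for a,b_ in c]);print('bush flange',circ(f))
E
```

```text
130 (array([479.26678301,  80.09680601]), np.float64(20.217835925431288))
160 (array([479.30333356,  80.26782222]), np.float64(21.43965276981555))
180 (array([479.30571864,  80.35840885]), np.float64(22.22259447803085))
[487.22452545  80.28726072  75.        ] [125.09707473 112.10816052 124.78061845 110.18013318] -85.12997512382123
bush flange (array([509.75322327, 256.04372334]), np.float64(29.740704888837595))
```

Call:
apply_moves(linear=[[0.12,-0.012,0.1],[0.12,-0.008,0.15],[0,0,0.15],[0,0,0],[0,0,0]], twist=[[0.002,0,-0.001],[0.0012,0,-0.001],[0,0,0],[0,0,0],[0,0,0]], hand=[-1,-1,-1,-1,-1])

```text
clock: 7.48
tcp_pos: [480.5, 81.9, 155.7]
tcp_rot: [3.141, -0.002, -1.565]
force: [-0.4, -0.2, -3.9]
finger_gap: 38.6
```

```bash
python3 - <<'E'
from h import *
plan([479.6,79.6,140],[np.pi,0,-np.pi/2],1)
cap('scene','s5');
d=cap('wrist','w5')
E
```

```text
clock 7.47 pos [480.5  81.9 155.7] rot [ 3.141e+00 -2.000e-03 -1.565e+00] gap 38.6 F [-0.4 -0.2 -3.9]
linear [[0.015, 0.006, 0.105]]
twist [0.0002, -0.0007, 0.0018] deg/row 0.36
```

View pics/w5.png

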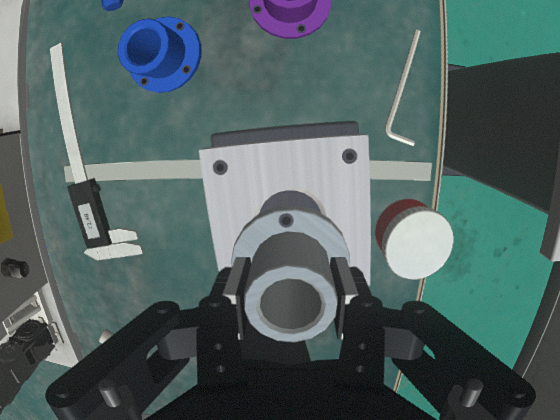

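Call:
apply_moves(linear=[[0.008,0.003,0.06],[0.007,0.003,0.05],[0,0,0],[0,0,0]], twist=[[0,-0.0006,0.0018],[0,0,0],[0,0,0],[0,0,0]], hand=[-1,-1,-1,-1])

```text
clock: 8.07
tcp_pos: [479.8, 80.0, 139.1]
tcp_rot: [-3.141, 0.001, -1.571]
force: [0.9, 0.5, -3.2]
finger_gap: 38.7
```

```bash
python3 - <<'E'
from h import *
plan([479.6,79.6,105.5],[np.pi,0,-np.pi/2],4)
E
```

```text
clock 8.07 pos [479.8  80.  139.1] rot [-3.141e+00  1.000e-03 -1.571e+00] gap 38.7 F [ 0.9  0.5 -3.2]
linear [[0.001, 0.0, 0.056], [0.001, 0.0, 0.056], [0.001, 0.0, 0.056], [0.001, 0.0, 0.056]]
twist [-0.0001, 0.0001, 0.0] deg/row 0.02
```

Insert slowly, watching the force.

Call:
apply_moves(linear=[[0.002,0,0.04],[0,0,0.03],[0,0,0.03],[0,0,0]], twist=[[0,0,0],[0,0,0],[0,0,0],[0,0,0]], hand=[-1,-1,-1,-1])

```text
clock: 8.57
tcp_pos: [479.8, 79.7, 123.0]
tcp_rot: [-3.141, 0.001, -1.571]
force: [-0.9, 0.3, -4.7]
finger_gap: 38.7
```

Call:
apply_moves(linear=[[0,0,0.04],[0,0,0.03],[0,0,0.03],[0,0,0]], twist=[[0,0,0],[0,0,0],[0,0,0],[0,0,0]], hand=[-1,-1,-1,-1])

```text
clock: 9.07
tcp_pos: [479.8, 79.7, 106.9]
tcp_rot: [-3.141, 0.001, -1.571]
force: [-0.3, -0.1, -4.2]
finger_gap: 38.3
```

```bash
python3 - <<'E'
from h import *
d=cap('scene','s6');cv2.imwrite('pics/c6.png',cv2.resize(d['frame'][170:270,230:350,::-1],None,fx=5,fy=5,interpolation=cv2.INTER_CUBIC))
E
```

```text
(no output)
```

View pics/c6.png

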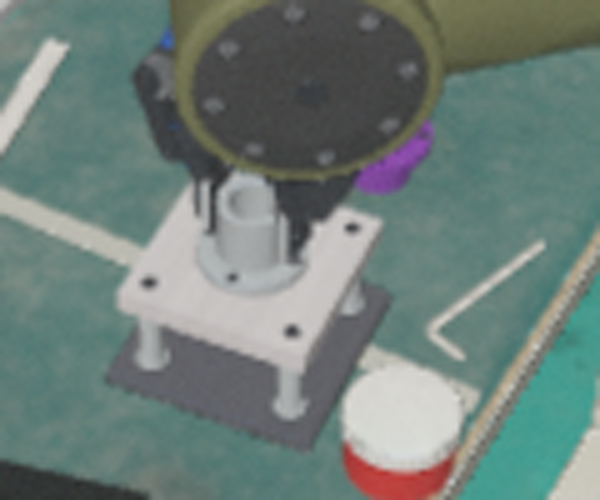

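Call:
apply_moves(linear=[[0,0,0.008],[0,0,0.004],[0,0,0]], twist=[[0,0,0],[0,0,0],[0,0,0]], hand=[-1,-1,-1])

```text
clock: 9.5
tcp_pos: [480.2, 79.8, 105.8]
tcp_rot: [-3.14, 0.001, -1.571]
force: [-0.9, -0.3, -3.7]
finger_gap: 38.5
```

Call:
apply_moves(linear=[[0,0,0.006],[0,0,0.006],[0,0,0]], twist=[[0,0,0],[0,0,0],[0,0,0]], hand=[-1,-1,-1])

```text
clock: 9.88
tcp_pos: [480.4, 79.8, 105.6]
tcp_rot: [-3.139, 0.001, -1.57]
force: [-0.3, -0.3, -3.1]
finger_gap: 38.6
```

Call:
apply_moves(linear=[[0,0,0],[0,0,0],[0,0,0],[0,0,0],[0,0,0],[0,0,0]], twist=[[0,0,0],[0,0,0],[0,0,0],[0,0,0],[0,0,0],[0,0,0]], hand=[-0.05,0,0.1,0.3,1,1])

```text
clock: 10.62
tcp_pos: [481.9, 80.1, 107.0]
tcp_rot: [-3.134, 0.002, -1.57]
force: [-0.4, 0.6, -0.4]
finger_gap: 85.5
```

Call:
apply_moves(linear=[[0,0,0],[0,0,-0.1],[0,0,-0.25],[0,0,-0.3],[0,0,-0.3],[0,0,0]], twist=[[0,0,0],[0,0,0],[0,0,0],[0,0,0],[0,0,0],[0,0,0]], hand=[1,1,1,1,1,1])

```text
clock: 11.38
tcp_pos: [480.9, 79.0, 258.6]
tcp_rot: [-3.131, 0.002, -1.57]
force: [-0.1, -0.6, -1.0]
finger_gap: 85.3
```

```bash
python3 - <<'E'
from h import *
d=cap('wrist','w7');plan([479,79,245],[np.pi,0,-np.pi/2],1)
E
```

```text
clock 11.43 pos [480.3  79.1 256.3] rot [-3.134e+00  1.000e-03 -1.570e+00] gap 85.1 F [-0.4  0.6  0. ]
linear [[0.001, 0.009, 0.076]]
twist [-0.0023, 0.0004, 0.0002] deg/row 0.42
```

View pics/w7.png

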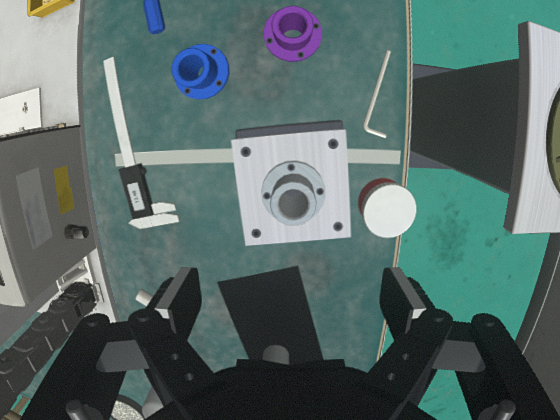

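```bash
cat > mb.py <<'E'
from h import *
def bushmeas(d,zt=119.,zf=83.,c0=(480,80)):
    P=wcloud(d);ok=d['depth']>0
    R=np.hypot(P[...,0]-c0[0],P[...,1]-c0[1])
    for nm,m in [('rim',ok&(R<24)&(abs(P[...,2]-zt)<5)),('flange',ok&(R<36)&(abs(P[...,2]-zf)<4)),('plate',ok&(R>36)&(R<50)&(abs(P[...,2]-75)<6))]:
        q=P[m]; A=np.c_[q[:,:2]-q[:,:2].mean(0),np.ones(len(q))];s=np.linalg.lstsq(A,q[:,2],rcond=None)[0]
        print(nm,len(q),'med',np.median(q,0).round(1),'mid',((np.percentile(q,99.5,0)+np.percentile(q,.5,0))/2).round(1),'slope',s[:2].round(3))
E
python3 - <<'E'
from mb import *
d=dict(np.load('pics/w7.npz'));bushmeas(d)
g=cv2.cvtColor(d['frame'],cv2.COLOR_RGB2GRAY)
cv2.imwrite('pics/c7.png',cv2.resize(d['frame'][150:240,240:350,::-1],None,fx=6,fy=6,interpolation=cv2.INTER_CUBIC))
for th in (140,150,160):
    big=cv2.resize(g,None,fx=4,fy=4,interpolation=cv2.INTER_CUBIC)
    m=np.zeros_like(big);m[172*4:225*4,270*4:320*4]=(big<th)[172*4:225*4,270*4:320*4]
    m=cv2.morphologyEx(m,cv2.MORPH_OPEN,np.ones((9,9)))
    n,l,s,c=cv2.connectedComponentsWithStats(m);i=l[204*4,293*4]
    cc=max(cv2.findContours((l==i).astype(np.uint8),0,1)[0],key=cv2.contourArea)[:,0];cc=(cc+.5)/4-.5
    f=wplane(d,cc[:,0],cc[:,1],119.);print(th,s[i]/4,circ(f))
E
```

```text
rim 1018 med [480.3  79.5 118.9] mid [480.   79.8 117.5] slope [-0.001  0.002]
flange 1343 med [479.7  67.   83.2] mid [480.1  76.7  82.9] slope [ 0.001 -0.001]
plate 3708 med [479.7  75.6  75.2] mid [480.   80.1  75.3] slope [-0.    -0.001]
140 [ 278.25  189.25   31.25   30.5  2985.25] (array([479.27292898,  80.32132329]), np.float64(13.295102588558256))
150 [ 278.    189.     31.75   31.   3094.5 ] (array([479.29830616,  80.41062097]), np.float64(13.538217217720508))
160 [ 277.5   188.75   32.5    31.75 3216.25] (array([479.33917327,  80.49624699]), np.float64(13.806397170920274))
```

View pics/c7.png

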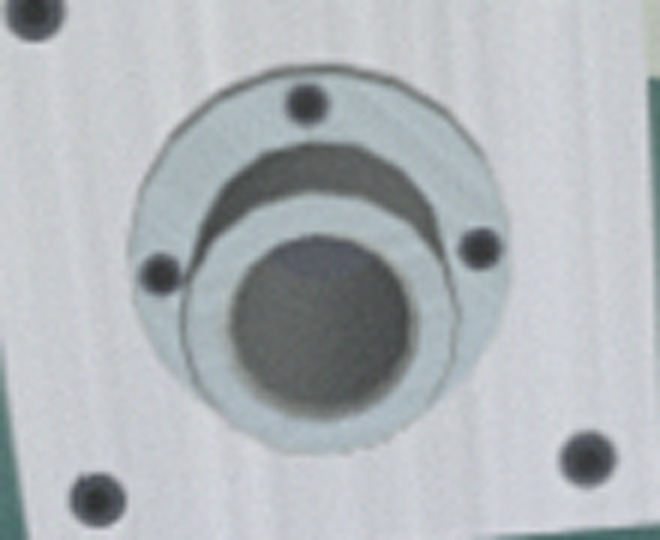

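```bash
python3 - <<'E'
from h import *
plan([515,-200,300],[np.pi,0,-2.1],8)
E
```

```text
clock 11.43 pos [480.3  79.1 256.3] rot [-3.134e+00  1.000e-03 -1.570e+00] gap 85.1 F [-0.4  0.6  0. ]
linear [[0.233, -0.029, -0.036], [0.23, -0.044, -0.036], [0.227, -0.059, -0.036], [0.222, -0.074, -0.036], [0.217, -0.089, -0.036], [0.211, -0.103, -0.036], [0.203, -0.117, -0.036], [0.195, -0.13, -0.036]]
twist [-0.0003, 0.0001, 0.0211] deg/row 3.79
```

Call:
apply_moves(linear=[[0.15,-0.02,-0.05],[0.23,-0.044,-0.05],[0.23,-0.059,-0.04],[0.222,-0.074,-0.036],[0.217,-0.089,-0.036],[0.211,-0.103,-0.036],[0.203,-0.117,-0.036],[0.195,-0.13,-0.036],[0,0,0],[0,0,0]], twist=[[0,0,0.021],[0,0,0.021],[0,0,0.021],[0,0,0.021],[0,0,0.021],[0,0,0.021],[0,0,0.021],[0,0,0.021],[0,0,0],[0,0,0]], hand=[1,1,1,1,1,1,1,1,1,1])

```text
clock: 12.68
tcp_pos: [509.9, -195.9, 298.0]
tcp_rot: [3.135, -0.002, -2.113]
force: [-0.4, 0.4, -1.3]
finger_gap: 85.5
```

```bash
python3 - <<'E'
from h import *
d=cap('wrist','w8')
E
```

```text
(no output)
```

View pics/w8.png

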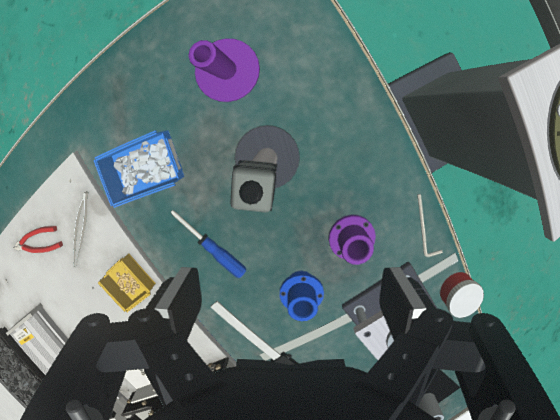

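```bash
python3 - <<'E'
from h import *
d=dict(np.load('pics/w8.npz'));P=wcloud(d);ok=d['depth']>0
R=np.hypot(P[...,0]-521,P[...,1]+221)
m=ok&(R<40)&(P[...,2]>180)&(P[...,2]<205)
q=P[m];print(len(q),np.percentile(q[:,2],[5,25,50,75,95]))
m2=ok&(R<40)&(P[...,2]>186.5)&(P[...,2]<205);q=P[m2]
rect=cv2.minAreaRect(q[:,:2].astype(np.float32));print(rect, q.mean(0))
m3=ok&(R<40)&(P[...,2]>194);q=P[m3];print('cap',len(q),q.mean(0),np.ptp(q,0), (q.max(0)+q.min(0))/2)
q=P[ok&(R<60)&(P[...,2]>4)&(P[...,2]<25)];
cv2.imwrite('pics/c8.png',cv2.resize(d['frame'][115:225,215:310,::-1],None,fx=5,fy=5,interpolation=cv2.INTER_CUBIC))
# image-based: head top bright square
g=cv2.cvtColor(d['frame'],cv2.COLOR_RGB2GRAY);print(g[205,252],g[150,280],g[180,240],g[170,255])
E
```

```text
1750 [184.93602531 189.01498965 189.98044978 191.70344252 196.29340293]
((523.9022827148438, -226.513916015625), (31.475160598754883, 31.598722457885742), 52.374549865722656) [ 522.87720274 -227.31265384  191.11407759]
cap 20856 [ 524.93754798 -218.52409657  357.58788158] [ 76.36759435  44.71639694 196.64799726] [ 522.74091439 -217.47144539  292.34719761]
148 87 141 83
```

View pics/c8.png

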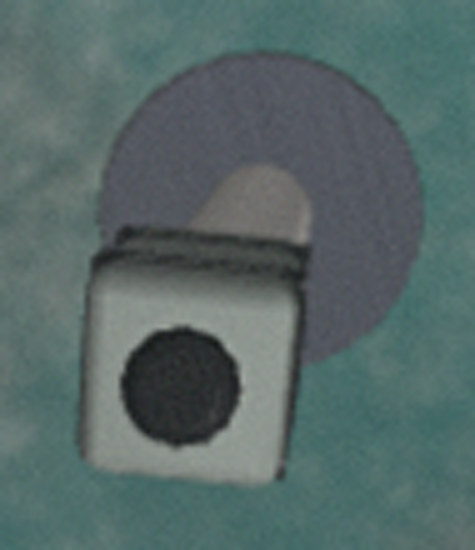

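```bash
python3 - <<'E'
from h import *
d=dict(np.load('pics/w8.npz'))
c=np.array([(98,262),(300,282),(278,478),(82,465)])/5.+[215,115]
f=wplane(d,c[:,0],c[:,1],190.);print(f.round(1),f.mean(0));e=np.roll(f,-1,0)-f
print(np.linalg.norm(e,axis=1),np.degrees(np.arctan2(e[:,1],e[:,0]))%90)
g=cv2.cvtColor(d['frame'],cv2.COLOR_RGB2GRAY)
m=np.zeros_like(g);m[175:210,235:268]=g[175:210,235:268]<70
f=fitplane(d,m,196.);print('cap',circ(f))
# foot outline points, manual from crop
c=np.array([(103,170),(150,95),(200,62),(255,50),(320,62),(380,105),(415,165),(421,220),(408,280),(370,335),(325,358)])/5.+[215,115]
for z in (8,12): print('foot',z,circ(wplane(d,c[:,0],c[:,1],z)))
P=wcloud(d);u,v=int(215+350/5),int(115+130/5);print(P[v,u])
E
```

```text
[[ 524.7 -247.9  190. ]
 [ 500.9 -229.8  190. ]
 [ 519.5 -206.   190. ]
 [ 544.  -223.2  190. ]] [ 522.29496298 -226.70970194  190.        ]
[29.87727525 30.18554071 29.91606267 31.35520388] [52.63304796 51.96161098 54.87357522 51.95757185]
cap (array([ 523.25472088, -226.96049539]), np.float64(8.286400115030675))
foot 8 (array([ 524.01418224, -225.53867895]), np.float64(42.113915002719594))
foot 12 (array([ 523.50287637, -225.88681234]), np.float64(41.708901294509864))
[ 492.61344766 -232.20241397   10.23745474]
```

```bash
python3 - <<'E'
from h import *
plan([523.4,-226.6,250],[np.pi,0,-2.225],3)
E
```

```text
clock 12.72 pos [ 509.9 -195.8  298. ] rot [ 3.135e+00 -2.000e-03 -2.113e+00] gap 85.6 F [-0.7  0.3 -1.1]
linear [[0.043, -0.062, 0.106], [0.041, -0.063, 0.106], [0.038, -0.064, 0.107]]
twist [0.0007, -0.0003, 0.0119] deg/row 2.15
```

Call:
apply_moves(linear=[[0.043,-0.062,0.1],[0.041,-0.063,0.1],[0.038,-0.064,0.1],[0,0,0],[0,0,0]], twist=[[0,0,0.012],[0,0,0.012],[0,0,0.012],[0,0,0],[0,0,0]], hand=[1,1,1,1,1])

```text
clock: 13.35
tcp_pos: [523.8, -227.1, 247.7]
tcp_rot: [3.132, -0.004, -2.231]
force: [0.7, -0.2, -0.2]
finger_gap: 85.5
```

```bash
python3 - <<'E'
from h import *
d=cap('wrist','w9');plan([523.4,-226.6,165],[np.pi,0,-2.225],4)
g=cv2.cvtColor(d['frame'],cv2.COLOR_RGB2GRAY)
P=wcloud(d);ok=d['depth']>0;R=np.hypot(P[...,0]-523,P[...,1]+227)
q=P[ok&(R<30)&(abs(P[...,2]-191)<4)];print(cv2.minAreaRect(q[:,:2].astype(np.float32)))
E
```

```text
clock 13.4 pos [ 523.8 -226.9  247.6] rot [ 3.132 -0.004 -2.231] gap 85.5 F [-0.2  0.1  0.1]
linear [[-0.001, -0.0, 0.138], [-0.0, -0.0, 0.138], [-0.0, 0.0, 0.138], [-0.0, 0.001, 0.138]]
twist [0.0008, -0.0003, -0.0005] deg/row 0.17
((523.7205810546875, -226.93643188476562), (30.655597686767578, 31.909608840942383), 52.0822639465332)
```

View pics/w9.png

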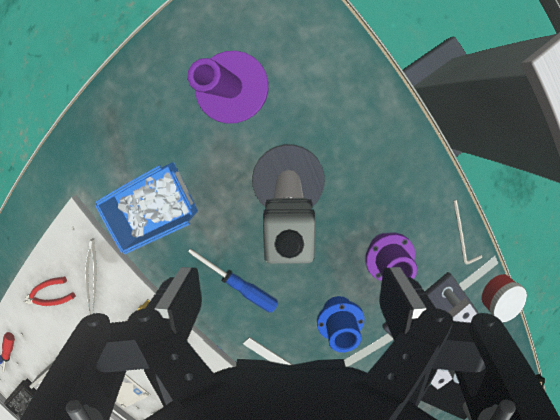

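The scope head at (289,236) is square to the jaws. Going down.

Call:
apply_moves(linear=[[0,0,0.12],[0,0,0.15],[0,0,0.15],[0,0,0.08],[0,0,0],[0,0,0]], twist=[[0.0015,-0.0006,0],[0.0015,-0.0006,-0.001],[0,0,0],[0,0,0],[0,0,0],[0,0,0]], hand=[1,1,1,1,1,1])

```text
clock: 14.15
tcp_pos: [525.6, -226.5, 176.2]
tcp_rot: [-3.133, 0.004, -2.226]
force: [-0.4, 1.2, 0.3]
finger_gap: 85.2
```

```bash
python3 - <<'E'
from h import *
plan([523.5,-226.7,165],[np.pi,0,-2.23],1)
d=cap('wrist','w10')
E
```

```text
clock 14.15 pos [ 525.6 -226.5  176.2] rot [-3.133  0.004 -2.226] gap 85.2 F [-0.4  1.2  0.3]
linear [[0.009, 0.011, 0.075]]
twist [-0.0027, 0.0012, 0.0014] deg/row 0.59
```

View pics/w10.png

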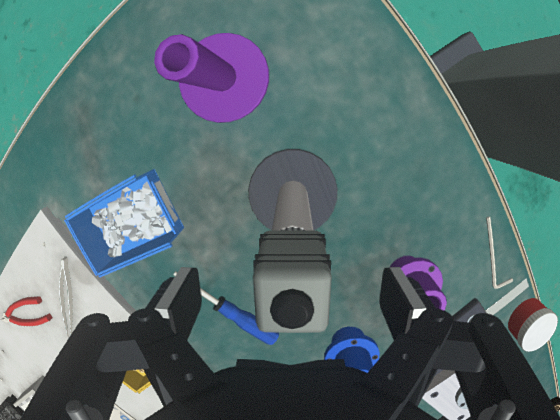

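Call:
apply_moves(linear=[[0.009,0.011,0.05],[0,0,0.022],[0,0,0],[0,0,0]], twist=[[-0.0022,0.001,0],[0,0,0],[0,0,0],[0,0,0]], hand=[1,1,1,1])

```text
clock: 14.7
tcp_pos: [523.8, -226.7, 165.8]
tcp_rot: [-3.139, 0.001, -2.226]
force: [-0.9, 0.7, 0.2]
finger_gap: 85.3
```

```bash
python3 - <<'E'
from h import *
plan([523.5,-226.7,165],[np.pi,0,-2.225],1)
E
```

```text
clock 14.7 pos [ 523.8 -226.7  165.8] rot [-3.139e+00  1.000e-03 -2.226e+00] gap 85.3 F [-0.9  0.7  0.2]
linear [[0.001, 0.002, 0.006]]
twist [-0.0008, 0.0004, -0.0002] deg/row 0.17
```

Call:
apply_moves(linear=[[0.001,0.002,0],[0,0,0],[0,0,0],[0,0,0],[0,0,0],[0,0,0],[0,0,0],[0,0,0]], twist=[[-0.0008,0.0004,0],[0,0,0],[0,0,0],[0,0,0],[0,0,0],[0,0,0],[0,0,0],[0,0,0]], hand=[-1,-1,-1,-1,-1,-1,-1,-1], newtons=60)

```text
clock: 15.7
tcp_pos: [523.7, -226.9, 166.3]
tcp_rot: [-3.141, 0.0, -2.226]
force: [-0.5, -0.8, -0.1]
finger_gap: 31.6
```

```bash
python3 - <<'E'
from h import *
plan([523.5,-226.7,320],[np.pi,0,-2.225],6)
E
```

```text
clock 15.7 pos [ 523.7 -226.9  166.3] rot [-3.141  0.    -2.226] gap 31.6 F [-0.5 -0.8 -0.1]
linear [[-0.0, 0.0, -0.171], [-0.0, 0.0, -0.171], [0.0, 0.0, -0.171], [0.0, 0.0, -0.171], [0.0, 0.0, -0.171], [0.0, 0.0, -0.171]]
twist [-0.0, 0.0, -0.0] deg/row 0.01
```

Call:
apply_moves(linear=[[0,0,-0.06],[0,0,-0.12],[0,0,-0.15],[0,0,-0.17],[0,0,-0.17],[0,0,-0.17],[0,0,-0.17],[0,0,0],[0,0,0]], twist=[[0,0,0],[0,0,0],[0,0,0],[0,0,0],[0,0,0],[0,0,0],[0,0,0],[0,0,0],[0,0,0]], hand=[-1,-1,-1,-1,-1,-1,-1,-1,-1])

```text
clock: 16.82
tcp_pos: [522.8, -226.6, 328.4]
tcp_rot: [-3.14, 0.002, -2.226]
force: [0.7, 0.0, -2.9]
finger_gap: 31.0
```

```bash
python3 - <<'E'
from h import *
plan([479.4,30,320],[np.pi,0,-1.571],8)
d=cap('wrist','w11');cap('scene','s11')
E
```

```text
clock 16.82 pos [ 522.8 -226.6  328.4] rot [-3.140e+00  2.000e-03 -2.226e+00] gap 31.0 F [ 0.7  0.  -2.9]
linear [[-0.148, 0.159, 0.007], [-0.16, 0.146, 0.007], [-0.171, 0.133, 0.007], [-0.182, 0.118, 0.007], [-0.191, 0.103, 0.007], [-0.199, 0.087, 0.007], [-0.205, 0.071, 0.007], [-0.21, 0.054, 0.007]]
twist [-0.0001, 0.0, -0.026] deg/row 4.69
```

View pics/w11.png

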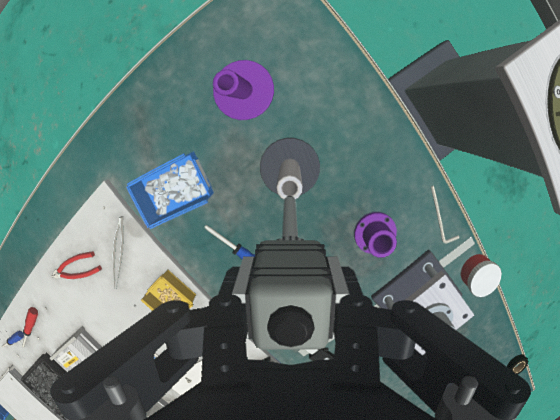

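View pics/s11.png

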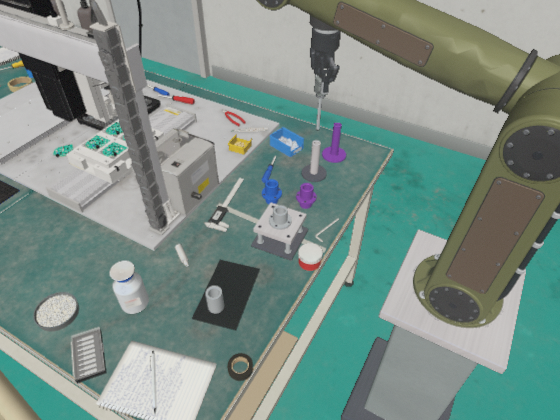

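```bash
cat > rod.py <<'E'
from h import *
def rod(d,tcp,L=151.3):
    # left/right rod edges per row in wrist image -> midline rays; intersect with z of rows via depth
    P=wcloud(d);ok=d['depth']>0
    m=ok&(np.hypot(P[...,0]-tcp[0],P[...,1]-tcp[1])<16)&(P[...,2]>tcp[2]-L-3)&(P[...,2]<tcp[2]-45)
    q=P[m];cam=d['extrinsics'][:3,3]
    print('n',len(q),'zmin',q[:,2].min() if len(q) else None)
    out=[]
    zs=np.arange(tcp[2]-L,tcp[2]-45,8)
    for z in zs:
        s=q[abs(q[:,2]-z-4)<4]
        if len(s)<8: continue
        h=np.array([tcp[0],tcp[1]])-cam[:2];h/=np.linalg.norm(h);n=np.array([-h[1],h[0]])
        a=s[:,:2]@n;lat=(a.min()+a.max())/2;dep=np.min(s[:,:2]@h)+5; dep2=np.median(s[:,:2]@h)+4.3
        c=lat*n+dep2*h;out.append([*c,s[:,2].mean(),np.ptp(a)])
    out=np.array(out);print(out.round(1))
    A=np.c_[out[:,2]-tcp[2],np.ones(len(out))];s=np.linalg.lstsq(A,out[:,:2],rcond=None)[0]
    print('slope',s[0].round(4),'tip xy',(s[0]*(-L)+s[1]).round(2),'minus tcp',(s[0]*(-L)+s[1]-tcp[:2]).round(2))
E
python3 - <<'E'
from rod import *
rod(dict(np.load('pics/w11.npz')),np.array([522.8,-226.6,328.4]))
E
```

```text
n 553 zmin 178.12228730398664
[[ 523.6 -226.1  181.8    9.6]
 [ 523.6 -226.1  189.1    9.3]
 [ 523.7 -226.6  197.1    9.9]
 [ 523.7 -226.6  205.2    9.7]
 [ 523.3 -226.3  213.1   10.2]
 [ 523.4 -226.1  221.2    9.9]
 [ 523.6 -225.9  229.     9.5]
 [ 523.8 -226.1  237.     9.9]
 [ 523.6 -225.8  245.1   10.3]
 [ 523.5 -226.   253.3   10. ]
 [ 523.4 -226.   261.2    9.7]
 [ 523.2 -226.1  268.8    9.3]]
slope [-0.0028  0.0045] tip xy [ 523.66 -226.35] minus tcp [0.86 0.25]
```

Call:
apply_moves(linear=[[-0.1,0.11,0.007],[-0.16,0.146,0.007],[-0.171,0.133,0],[-0.182,0.118,0],[-0.191,0.103,0],[-0.199,0.087,0],[-0.205,0.071,0],[-0.2,0.054,0],[-0.12,0.03,0],[0,0,0]], twist=[[0,0,-0.026],[0,0,-0.026],[0,0,-0.026],[0,0,-0.026],[0,0,-0.026],[0,0,-0.026],[0,0,-0.026],[0,0,-0.026],[0,0,0],[0,0,0]], hand=[-1,-1,-1,-1,-1,-1,-1,-1,-1,-1])

```text
clock: 18.18
tcp_pos: [469.2, 43.6, 314.6]
tcp_rot: [3.126, -0.001, -1.551]
force: [-0.3, -0.6, -1.4]
finger_gap: 31.5
```

```bash
python3 - <<'E'
from rod import *
plan([479.4,80.2,320],[np.pi,0,-1.571],2)
d=cap('wrist','w12');s=telemetry.state();rod(d,s['tcp_pos'])
from mb import bushmeas
bushmeas(d)
E
```

```text
clock 18.18 pos [469.2  43.6 314.6] rot [ 3.126e+00 -1.000e-03 -1.551e+00] gap 31.5 F [-0.3 -0.6 -1.4]
linear [[-0.121, -0.036, -0.019], [-0.122, -0.035, -0.018]]
twist [0.0024, -0.0002, 0.0032] deg/row 0.73
n 553 zmin 164.52246837704638
[[467.5  44.3 167.9   8.7]
 [467.1  44.5 175.5   9.4]
 [467.7  44.2 183.2  10. ]
 [467.8  44.2 191.3   9.8]
 [467.6  44.3 199.3  10. ]
 [467.6  44.1 207.2   9.9]
 [467.7  44.3 215.2   9.6]
 [468.2  44.8 223.6  10.1]
 [468.   44.6 231.6  10.2]
 [468.1  44.5 239.5  10. ]
 [468.2  44.6 247.6   9.6]
 [468.3  44.2 254.9   9.3]]
slope [0.0106 0.0025] tip xy [467.29  44.27] minus tcp [-2.07  1.15]
rim 415 med [488.3  78.3 118.8] mid [486.3  79.5 117.6] slope [0.018 0.005]
flange 847 med [483.3  65.7  83.1] mid [479.7  74.1  83. ] slope [-0.002  0.007]
plate 2181 med [484.8  65.7  75.2] mid [480.   76.   75.1] slope [-0.002 -0.001]
```

View pics/w12.png

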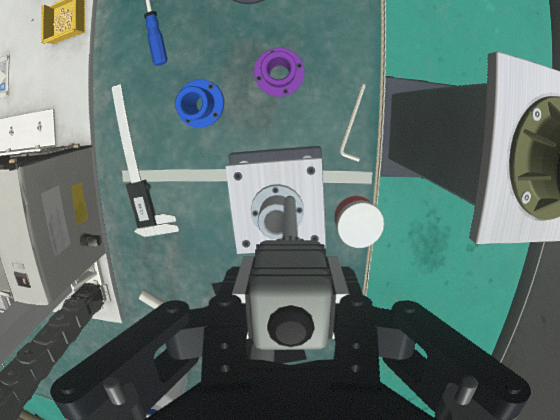

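Call:
apply_moves(linear=[[-0.1,-0.03,0],[-0.1,-0.03,0],[-0.04,-0.01,0],[0,0,0],[0,0,0]], twist=[[0.0024,0,0.003],[0.0024,0,0.003],[0,0,0],[0,0,0],[0,0,0]], hand=[-1,-1,-1,-1,-1])

```text
clock: 18.85
tcp_pos: [480.4, 80.2, 313.3]
tcp_rot: [3.141, -0.003, -1.573]
force: [-0.0, 0.0, -2.7]
finger_gap: 31.6
```

```bash
python3 - <<'E'
from rod import *
plan([479.4,80.2,290],[np.pi,0,-1.571],2)
d=cap('wrist','w13');s=telemetry.state();rod(d,s['tcp_pos'])
E
```

```text
clock 18.85 pos [480.4  80.2 313.3] rot [ 3.141e+00 -3.000e-03 -1.573e+00] gap 31.6 F [-0.   0.  -2.7]
linear [[-0.0, 0.003, 0.078], [0.0, 0.003, 0.078]]
twist [0.0001, -0.0005, -0.0004] deg/row 0.11
n 554 zmin 162.48193742578894
[[480.9  80.6 167.1   8.7]
 [480.4  80.7 174.3   9.4]
 [480.8  80.6 182.2  10. ]
 [480.8  80.6 189.9   9.6]
 [480.4  80.6 197.7  10.2]
 [480.4  80.5 205.8   9.9]
 [480.4  80.7 214.    9.6]
 [480.7  81.1 222.    9.9]
 [480.5  81.1 230.1  10.2]
 [480.4  80.9 238.1  10.1]
 [480.4  81.  246.1   9.7]
 [480.4  80.8 253.6   9.3]]
slope [-0.004   0.0046] tip xy [480.74  80.56] minus tcp [0.3  0.36]
```

Call:
apply_moves(linear=[[0.001,0.004,0.08],[0.001,0.004,0.1],[0,0,0.03],[0,0,0],[0,0,0]], twist=[[0,-0.001,0],[0,0,0],[0,0,0],[0,0,0],[0,0,0]], hand=[-1,-1,-1,-1,-1])

```text
clock: 19.52
tcp_pos: [478.7, 79.1, 278.9]
tcp_rot: [3.14, 0.0, -1.575]
force: [0.5, 0.3, -1.5]
finger_gap: 31.7
```

```bash
python3 - <<'E'
from rod import *
plan([479.2,79.8,186.3],[np.pi,0,-1.571],8)
d=cap('wrist','w14');s=telemetry.state();rod(d,s['tcp_pos'])
from mb import bushmeas
bushmeas(d)
a=cap('top','t14');e=cap('scene','s14')
x=cv2.resize(d['frame'][150:270,220:360,::-1],(560,480),interpolation=cv2.INTER_CUBIC)
cv2.imwrite('pics/c14.png',x)
cv2.imwrite('pics/c14s.png',cv2.resize(e['frame'][150:260,220:350,::-1],None,fx=5,fy=5,interpolation=cv2.INTER_CUBIC))
E
```

```text
clock 19.52 pos [478.7  79.1 278.9] rot [ 3.14   0.    -1.575] gap 31.7 F [ 0.5  0.3 -1.5]
linear [[-0.001, -0.001, 0.077], [-0.001, -0.001, 0.077], [-0.001, -0.001, 0.077], [-0.001, -0.0, 0.077], [-0.001, -0.0, 0.077], [-0.001, -0.0, 0.077], [-0.001, -0.0, 0.077], [-0.001, -0.0, 0.077]]
twist [0.0001, 0.0, -0.0001] deg/row 0.03
n 552 zmin 128.61148222760966
[[479.1  79.8 132.2   8.8]
 [478.6  80.  139.5   9.4]
 [479.   79.9 147.6  10. ]
 [479.   79.6 155.8   9.6]
 [478.6  79.9 163.8  10.2]
 [478.6  79.7 171.8   9.9]
 [478.6  80.  179.8   9.6]
 [478.9  80.2 187.9   9.9]
 [478.7  80.3 195.8  10.3]
 [478.6  80.3 203.8  10. ]
 [478.6  80.  211.7   9.6]
 [478.7  79.8 219.3   9.3]]
slope [-0.0032  0.0036] tip xy [478.92  79.78] minus tcp [0.17 0.7 ]
rim 762 med [481.7  76.2 118.9] mid [479.9  79.1 117.7] slope [ 0.002 -0.001]
flange 1179 med [480.   66.9  83.2] mid [480.1  77.1  83. ] slope [-0.002 -0.001]
plate 3143 med [480.9  72.5  75.2] mid [479.9  79.1  75.2] slope [-0.    -0.002]
```

View pics/c14.png

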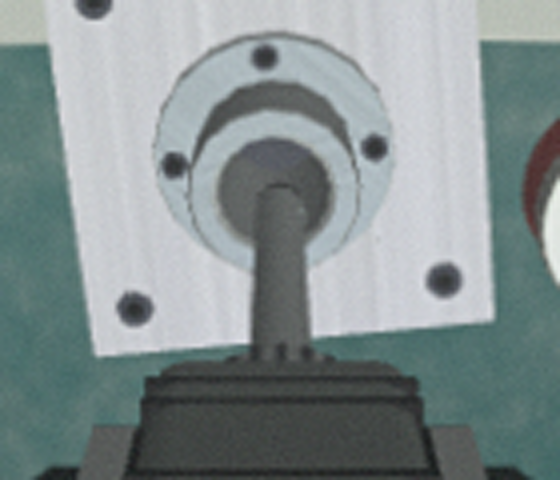

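View pics/c14s.png

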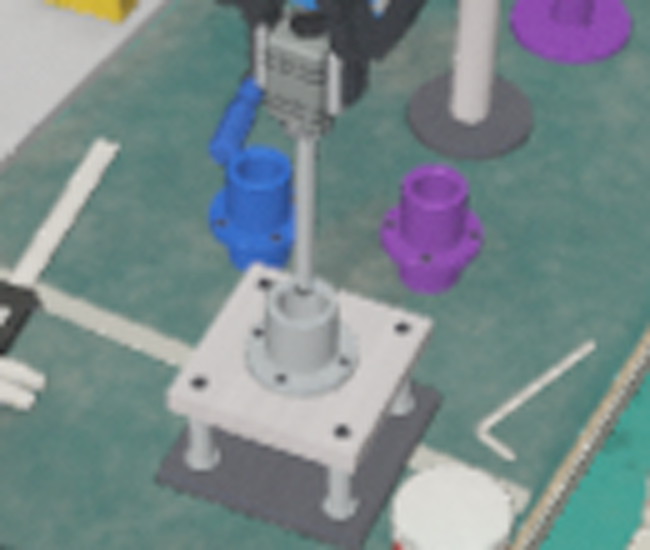

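Call:
apply_moves(linear=[[-0.002,-0.005,0.01],[-0.001,0,0.015],[0,0,0]], twist=[[0,0,0],[0,0,0],[0,0,0]], hand=[-1,-1,-1])

```text
clock: 20.05
tcp_pos: [479.7, 79.8, 275.4]
tcp_rot: [3.141, 0.001, -1.574]
force: [-0.9, -1.2, -1.7]
finger_gap: 31.2
```

```bash
python3 - <<'E'
from rod import *
d=cap('wrist','w15')
plan([479.5,79.6,186.3],[np.pi,0,-1.571],1)
x=cv2.resize(d['frame'][150:270,220:360,::-1],(700,600),interpolation=cv2.INTER_CUBIC)
cv2.imwrite('pics/c15.png',x)
E
```

```text
clock 20.1 pos [479.8  79.7 275.5] rot [ 3.141e+00  1.000e-03 -1.574e+00] gap 31.4 F [ 0.8 -0.1 -2.2]
linear [[0.001, 0.001, 0.595]]
twist [0.0003, 0.0002, -0.0011] deg/row 0.21
```

View pics/c15.png

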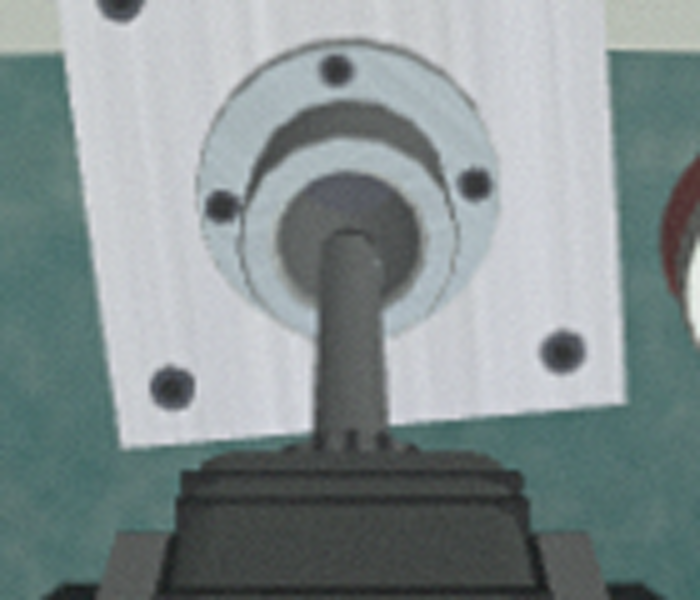

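The rod tip at crop (350,240) sits over the bore centre at (350,240). Lowering in small rows.

Call:
apply_moves(linear=[[0,0,0.03],[0,0,0.04],[0,0,0.04],[0,0,0]], twist=[[0,0,0],[0,0,0],[0,0,0],[0,0,0]], hand=[-1,-1,-1,-1])

```text
clock: 20.6
tcp_pos: [479.6, 79.8, 257.4]
tcp_rot: [3.14, 0.001, -1.574]
force: [0.5, 1.2, -1.7]
finger_gap: 31.2
```

```bash
python3 - <<'E'
from rod import *
d=cap('wrist','w16')
plan([479.5,79.6,186.3],[np.pi,0,-1.571],1)
cv2.imwrite('pics/c16.png',cv2.resize(d['frame'][150:270,220:360,::-1],(700,600),interpolation=cv2.INTER_CUBIC))
E
```

```text
clock 20.65 pos [479.7  79.8 257.8] rot [ 3.141e+00  1.000e-03 -1.574e+00] gap 31.5 F [-0.1 -0.2 -1.4]
linear [[0.001, 0.001, 0.477]]
twist [0.0003, 0.0002, -0.0011] deg/row 0.21
```

View pics/c16.png

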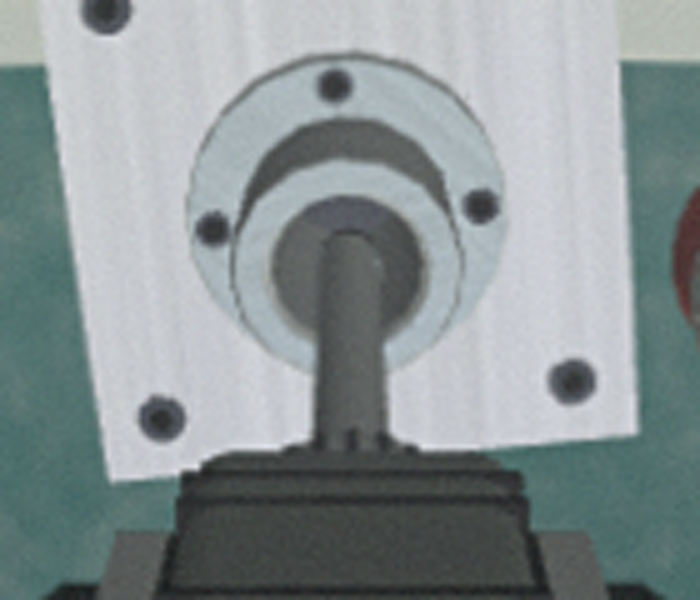

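Call:
apply_moves(linear=[[0,0,0.04],[0,0,0.05],[0,0,0.05],[0,0,0.05],[0,0,0]], twist=[[0,0,0],[0,0,0],[0,0,0],[0,0,0],[0,0,0]], hand=[-1,-1,-1,-1,-1])

```text
clock: 21.28
tcp_pos: [479.6, 79.8, 227.0]
tcp_rot: [3.14, 0.001, -1.574]
force: [0.5, -0.0, -2.0]
finger_gap: 31.5
```

```bash
python3 - <<'E'
from rod import *
d=cap('wrist','w17')
plan([479.5,79.6,186.3],[np.pi,0,-1.571],1)
cv2.imwrite('pics/c17.png',cv2.resize(d['frame'][150:270,220:360,::-1],(700,600),interpolation=cv2.INTER_CUBIC))
E
```

```text
clock 21.32 pos [479.7  79.8 227.5] rot [ 3.141e+00  1.000e-03 -1.574e+00] gap 31.4 F [-0.  -1.9 -1.8]
linear [[0.001, 0.001, 0.275]]
twist [0.0002, 0.0002, -0.0011] deg/row 0.21
```

View pics/c17.png

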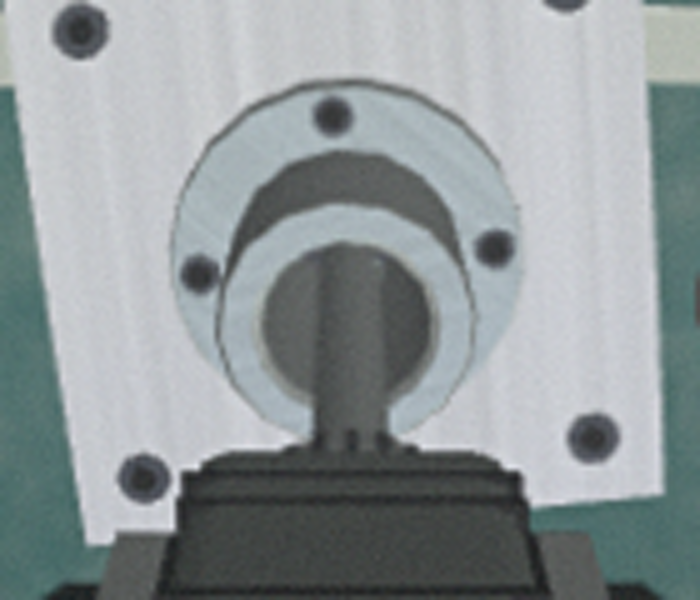

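Call:
apply_moves(linear=[[0,0,0.04],[0,0,0.05],[0,0,0.05],[0,0,0.05],[0,0,0.05],[0,0,0.025],[0,0,0],[0,0,0]], twist=[[0,0,0],[0,0,0],[0,0,0],[0,0,0],[0,0,0],[0,0,0],[0,0,0],[0,0,0]], hand=[-1,-1,-1,-1,-1,-1,-1,-1])

```text
clock: 22.32
tcp_pos: [479.8, 79.8, 185.2]
tcp_rot: [3.141, 0.001, -1.574]
force: [0.0, 0.1, -2.4]
finger_gap: 31.3
```

```bash
python3 - <<'E'
from rod import *
d=cap('wrist','w18');e=cap('scene','s18');t=cap('top','t18')
plan([479.5,79.6,186.3],[np.pi,0,-1.571],1)
a=cv2.resize(d['frame'][170:290,220:360,::-1],(560,480),interpolation=cv2.INTER_CUBIC)
cv2.imwrite('pics/c18.png',a)
cv2.imwrite('pics/c18s.png',cv2.resize(e['frame'][150:260,220:350,::-1],None,fx=5,fy=5,interpolation=cv2.INTER_CUBIC))
from mb import bushmeas
bushmeas(d)
P=wcloud(d);tcp=telemetry.state()['tcp_pos']
for z in range(120,134,3):
    q=P[(d['depth']>0)&(np.hypot(P[...,0]-479.5,P[...,1]-80)<9)&(abs(P[...,2]-z)<2)]
    if len(q):print(z,len(q),(q[:,0].min()+q[:,0].max())/2,np.ptp(q[:,0]),q[:,1].min()+5)
E
```

```text
clock 22.48 pos [479.9  79.8 185.3] rot [ 3.141e+00  1.000e-03 -1.574e+00] gap 31.5 F [-0.3 -0.6 -1.8]
linear [[0.002, 0.002, -0.007]]
twist [0.0001, 0.0003, -0.0011] deg/row 0.21
rim 1158 med [480.1  69.2 118.9] mid [480.2  71.9 118.8] slope [0.002 0.029]
flange 2124 med [479.5  65.2  83.2] mid [480.1  73.4  82.9] slope [-0.     0.005]
plate 4758 med [480.1  60.9  75.2] mid [480.   72.9  75.2] slope [-0.001 -0.001]
120 37 479.8465986224809 9.493095151947898 80.58152055628013
123 33 479.8712091594981 9.402320752434605 80.39195116778963
126 28 479.8586532212162 9.26583805354295 80.5885953803766
129 21 479.536648533871 6.050683321121767 80.26283938952042
132 2 478.054473834241 0.5879106453200507 80.48742151729665
```

View pics/c18.png

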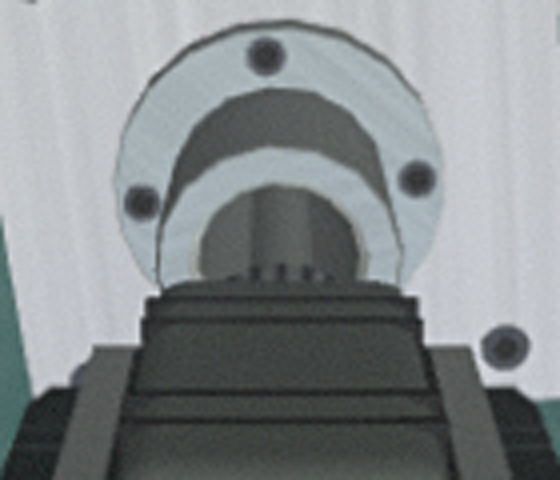

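View pics/c18s.png

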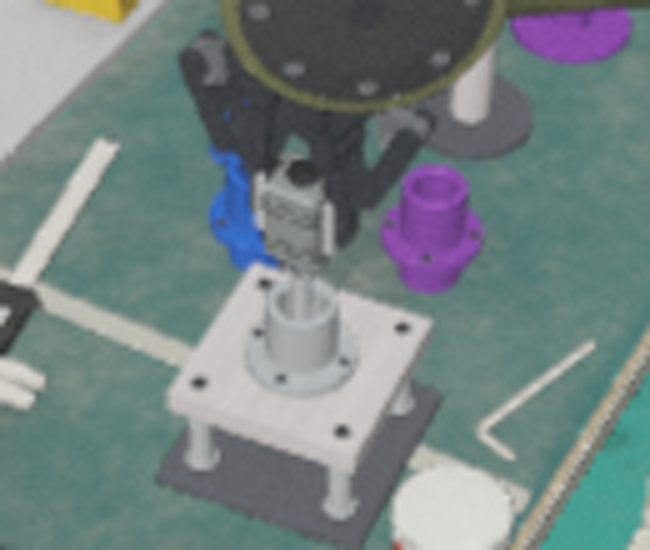

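```bash
python3 - <<'E'
from workcell import finish_job,telemetry
print(abs(telemetry.state()['joint_vel']).max());print(finish_job())
E
```

```text
0.002046912470222531
the job is handed in; nothing more can be done
None
```

The flanged bush stands in the seat, released. The scope is held through its bore, and I handed the job in at about 22.5 s on the clock. No verdict came back.

**Bush:** my last full measurement put it at about (479.5–480, 80) mm against a measured seat centre of (479.3, 80). Its top was at 118.9 mm (119 mm expected), with no measurable slope on rim or flange.

**Scope:**
- **Tip depth:** about 34 mm above the bench, 11 mm below the bush's lower end. That figure comes from the tool height and the grip offset; the tip itself was out of sight inside the bush.
- **Centring:** the rod was at (479.85, 80.5) mm, less than 1 mm off the bore axis.
- **Tilt:** the rod was within about 0.005 rad of vertical.
- **Hold:** the arm was still (joint speeds up to 0.002 rad/s), the finger opening read 31.5 mm on the 32 mm head, and the force readings gave no sign of rod-to-bush contact.

**Disagreements:**
- The bush position differed by up to 0.7 mm between the picture outline and the depth data. I aimed between the two.
- In the last picture the scope head hid the near side of the rim. That view's rim and flange midpoints (y of about 72–73 mm) are unreliable, and I relied on the earlier clear view.

I never went near the plain bush. I did not re-measure its position at the end.

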